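Set and lock a cam clamp on a tube

ROBOT

A 6-joint arm with a two-finger parallel gripper is mounted at the origin on a cart in front of the work surface, level with it; the furniture and walls round the work are solid. World frame = base frame: x ahead of the robot, y to its left, z up, the work surface at z = 0. Lengths are in m, angles in rad, forces in N, time in s.
With the tool pointing down it reaches from about 0.35 to 0.975 m from the base axis. Payload 7.1 kg.
Tool frame: the origin (TCP) lies midway between the tips of the shut fingers; the grasp point (between the pads) lies 19 mm behind it; z points along the fingers, y is the line along which they close (so a half turn about z gives the same grasp; the last joint's range is limited). The gripper opens to 88 mm and grips with 3 to 60 N. Pads are 20 mm wide; open, the fingers measure 115 mm over their backs; the gripper's body (75 mm by 178 mm) begins 61 mm behind the grasp point.
Start: joints at [-1.336, 0.423, 1.63, -0, 1.089, -0.019], TCP at [0.157, -0.605, 0.223] pointing down, gripper open.
Joint ranges: [-3, 3], [-0.9, 2.11], [0.09, 2.58], [-1.31, 4.45], [0.11, 2.69], [-2.54, 2.54]. Speed limits (rad/s): [2.39, 2.39, 3.01, 3.14, 3.14, 3.14].

INTERFACE

Orientations are given as a unit quaternion [w, x, y, z].
In Python, from bench import monitor, vision, job gives the robot as it stands.
- The arm moves only by the tool move_arm, never from a script. Its argument "increments" is a list of rows, each an object of numbers: "dx", "dy", "dz": the shift along the world's x, y, z scaled (see below); "rx", "ry", "rz": the turn, a rotation vector about the world's x, y, z scaled (see below); "claw": the closure in counts, from 0 (fully open) to 255 (shut). A call has 1 to 20 rows; each row is the pose to reach, as a shift and turn from the pose commanded when the call began; what a row does not reach only later rows make up. The controller multiplies each number of a shift by 0.12 m and each number of a turn by 60 degrees. A row lasts 1/10 s, in which the tool goes at most 50 mm and 8.59 degrees, less where a joint would pass 70% of its speed; a pose out of reach is approached as far as the arm can. A call with a number of a shift or a turn outside -1 to 1 is refused whole. A call with a gripper value outside its range is refused whole. The fingers move at their own pace and stop on an object; "squeeze" is the grip in N (left out, the last holds). Time passes only in rows, so rows that repeat a pose let the fingers close. It gives the time, the measured TCP pose, the force, the opening and the grip force at its end, in the units of the state.
- monitor.sense(): the state, without advancing time (a new reading comes with each control period).
- vision.grab_frame(name): name is "scene" or "top" or "wrist"; returns the picture (400x640x3 uint8, blue, green, red); there is no depth.
- vision.camera_info(name): a dict with "fx", "fy", "cx", "cy" (pixels), "eye" and "orientation" of the camera in the world. Camera axes: x right, y down, z forward; pixel columns grow to the right and rows downward; lengths in m; the calibration is good to about 2 mm. A picture is of the moment at which its call begins: read the wrist's pose just before it. camera_info takes no time and is no camera call; for the wrist camera it gives the pose at the moment of the call.
- job.sign_off(): hands the job in; it is judged then, once.
The state is a dict: "t": time; "qpos": joint angles; "qd": joint speeds; "tau": joint torques, N m; "tool_pos": TCP position; "tool_rot": TCP orientation; "contact_force": force on the tool from outside, world axes, zero at the start; "torque": the same for the moment, N m; "width": finger opening in m; "grasp_force": force on a finger pad.
Only numpy, scipy, OpenCV 4.12 (cv2) and the standard library are available. Lean on these libraries where they do the work, as an engineer would, in place of code of your own. Each camera call takes 0.05 s, during which the arm holds its last target. There are 200 camera calls.

TASK

Two cam clamps are screwed to the bench; one holds a white perforated tube, the other is empty. On the clamp that holds the tube, turn the wing nut clockwise (seen from above) until its wings lie in line with the flat strap beneath it, and then flip the cam lever beside it down until it is fully closed, to lock the tube. Do not move the lever of the empty clamp.

Things in the scene. Friction and masses are not known exactly. Their poses are not given: they have to be found in the camera images.
- clamp: The clamp holding the tube, fixed to the bench, turned up to 20 degrees. Aluminium base 90 x 160 x 12 mm. Origin: centre of the base's underside; z up, y along the steel strap (30 x 146 mm, top at z = 47 mm), x along the tube and away from the robot. The tube is 17 mm thick, top z = 39 mm, x -115 to +125 mm. The wing nut stands at y = -60 mm, the lever at y = +60 mm (x = 0).
- wing_nut (a joint): Black wing nut, upright axis at clamp x 0, y -60 mm. Wings: a straight bar 58 mm long, 11 mm thick, z 62 to 86 mm, on a 24 mm hub. Value: rad, clockwise from above positive; 0 = wings in line with the strap (clamp y), as wanted. Starts at -1.3 to -0.7. Friction 0.06 N m; stays where left; not stopped at 0, can be overturned.
- cam_lever (a joint): Dark steel lever, level axle along clamp y at x 0, y +60, z 62 mm. Bar 9 to 10 mm thick, 14 to 18 wide, reaching 80 mm from the axle. Value: rad; 0 = closed on its stop, level, pointing to clamp +x; 1.57 = upright. Starts open at 1.1 to 1.45; pushing its tip to +x and down closes it. Friction 0.2 N m (4 N at 55 mm); stays where left.
- spare_lever_tip (a point): Tip of the lever of the empty clamp, 80 mm from its axle. The empty clamp is the same in shape and size as the other but has no tube in it; its lever also stands open and must not be moved.

How it is judged:
On the way, in this order (a step that is already met when the one before it is completed fails the run):
1. wings in line with the strap (within 12 degrees) while the lever is still open (value of joint wing_nut between -0.21 and 0.21 rad and value of joint cam_lever above 0.8 rad), for 0.2 s.
2. cam lever flipped closed (within 10 degrees) (value of joint cam_lever below 0.17 rad), for 0.2 s.
At the end, for the whole second after the job is handed in: The tube clamp's wing nut has its wings in line with the strap within 12 degrees and its cam lever is closed within 10 degrees of its stop (value of joint wing_nut between -0.21 and 0.21 rad and value of joint cam_lever below 0.17 rad); the robot touches nothing.
It fails at once if the empty clamp's lever tip moved by more than 15 mm (distance of spare_lever_tip from where it was at the start of the episode above 0.015 m).
It also fails if it takes over 53 s, if anything falls off the work surface, if the arm or the gripper's body presses on something with over 40 N, if the wrist force passes 120 N, or if a joint passes its speed limit or range.

## Working session

There is one attempt and no reset: what is moved stays moved. The work goes in short steps, Python scripts to look and compute and a tool call to move; the robot and the scene stay as the last step left them, time stands still between calls to the robot, and variables do not carry over. Pictures are saved under pics/ and viewed, at most 10 in all, crops included, and the job is handed in when it is done.

Besides the shell and the picture viewer there is one more tool, called after "Call:" by a JSON object that holds its "fn" and its "kwargs". move_arm: Moves the arm, as the interface text tells. Its arguments: {"type":"object","properties":{"increments":{"type":"array"},"squeeze":{"type":"number"}},"required":["increments"]}

```bash
mkdir -p pics
python3 - <<'E'
from bench import monitor, vision
import cv2
print(monitor.sense())
for n in("scene","top"):
    cv2.imwrite(f"pics/{n}0.png",vision.grab_frame(n)); print(n,vision.camera_info(n))
E
```

```text
{'t': 0.0, 'qpos': array([-1.33602358e+00,  4.23835823e-01,  1.63072426e+00, -1.73997656e-05,
        1.08862165e+00, -1.90224819e-02]), 'qd': array([-9.24070730e-04, -7.28331409e-04, -1.66511457e-03, -4.25135502e-05,
       -1.82710773e-04, -2.55004748e-05]), 'tau': array([-3.78195313e-03, -5.44632447e+01, -2.73671472e+01,  6.40626973e-02,
        2.27712805e-02, -1.11693560e-04]), 'tool_pos': array([ 0.15679482, -0.60440669,  0.22189139]), 'tool_rot': array([-7.89090769e-04,  9.91958472e-01,  1.26561286e-01, -9.32048499e-05]), 'contact_force': array([-0.12865933,  0.02065153,  0.06897741]), 'torque': array([-0.00335703,  0.01589131,  0.06190754]), 'grasp_force': 0.0, 'width': 0.08767426362368948}
scene {'fx': 468.44052029155625, 'fy': 468.44052029155625, 'cx': 320.46350595260253, 'cy': 200.49909046888294, 'eye': array([0.10673497, 0.49876669, 0.5016581 ]), 'orientation': array([ 0.14749812, -0.22176237,  0.82282983, -0.50201278])}
top {'fx': 370.81308081334464, 'fy': 370.81308081334464, 'cx': 324.24021043061106, 'cy': 196.24267810330636, 'eye': array([ 0.3555943 , -0.16811787,  0.92137603]), 'orientation': array([-0.06467751,  0.71206271, -0.69694152,  0.05528144])}
```

View pics/scene0.png

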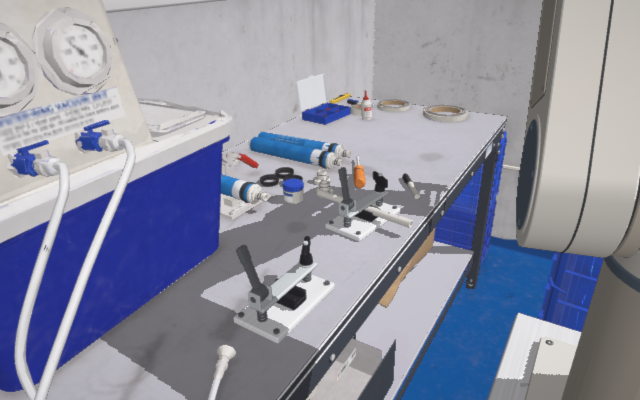

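View pics/top0.png

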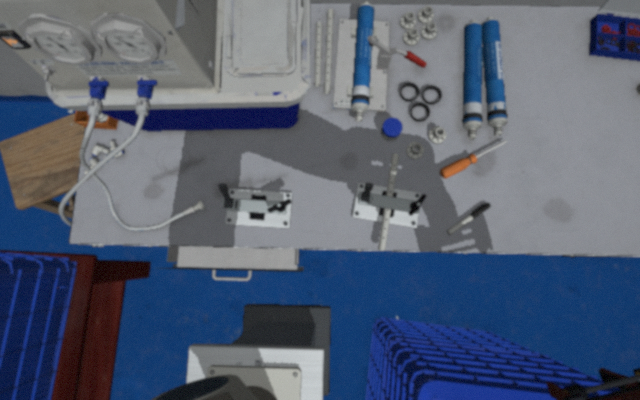

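The tube clamp is the one at top (389,205) and scene (365,210). The empty clamp is at top (258,207). I'll enlarge the tube clamp in both views.

Run:
```python
import cv2,numpy as np
a=cv2.imread("pics/top0.png")[170:240,340:440]; b=cv2.imread("pics/scene0.png")[155:245,315:425]
a=cv2.resize(a,(800,560),interpolation=cv2.INTER_CUBIC);cv2.imwrite("pics/ct.png",a)
b=cv2.resize(b,None,fx=6,fy=6,interpolation=cv2.INTER_CUBIC);cv2.imwrite("pics/cs.png",b)
```

```text
(no output)
```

View pics/ct.png

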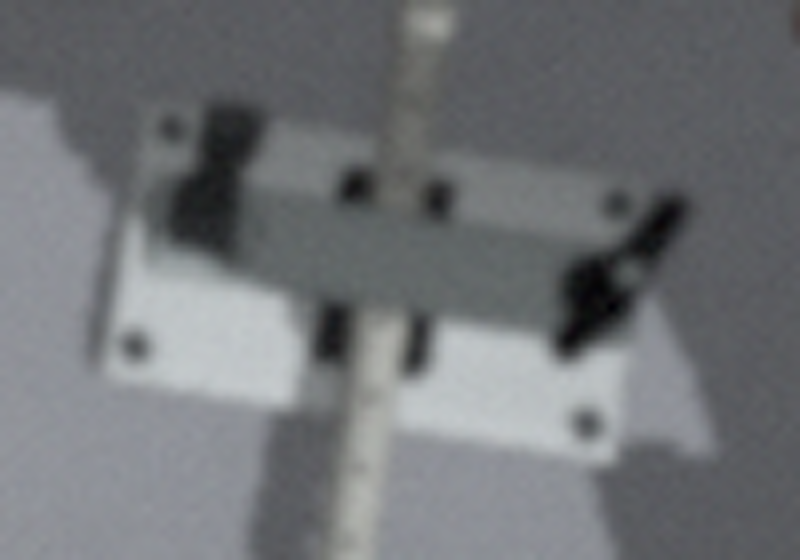

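View pics/cs.png

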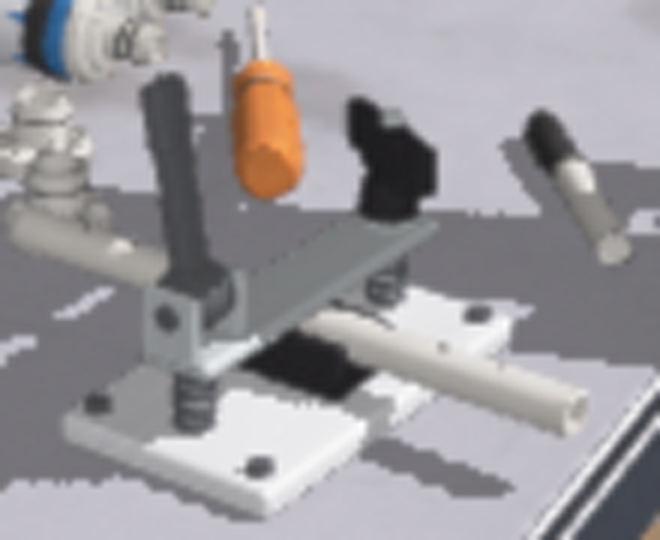

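Top crop: the screws are at (172,128), (617,205), (585,425) and (135,347), and the wing ends at (680,205) and (568,350). Scene crop: the screws are at (97,404), (260,467) and (478,315), and the lever tip at (163,85).

```bash
cat > h.py <<'E'
import numpy as np
from scipy.spatial.transform import Rotation as R
def ray(ci,u,v):
    w,x,y,z=ci["orientation"]
    return R.from_quat([x,y,z,w]).apply([(u-ci["cx"])/ci["fx"],(v-ci["cy"])/ci["fy"],1])
def at_z(ci,u,v,z):
    d=ray(ci,u,v); return ci["eye"]+d*(z-ci["eye"][2])/d[2]
def at_y(p0,n,ci,u,v):
    d=ray(ci,u,v); return ci["eye"]+d*((p0-ci["eye"])@n)/(d@n)
E
python3 - <<'E'
from bench import vision
from h import *
T=vision.camera_info("top");S=vision.camera_info("scene")
t=lambda u,v:((u+.5)/8-.5+340,(v+.5)/8-.5+170)
s=lambda u,v:((u+.5)/6-.5+315,(v+.5)/6-.5+155)
P=[at_z(T,*t(*p),.014) for p in[(172,128),(617,205),(585,425),(135,347)]]
Q=[at_z(S,*s(*p),.014) for p in[(172,128)]*0+[(97,404),(478,315),(260,467)]]
print("top",np.round(P,4));print("scene",np.round(Q,4))
c=np.mean(P,0);print("c",c, "sceneC",(Q[1]+Q[2])/2)
ex=(P[0]+P[1]-P[2]-P[3]);ey=P[0]+P[3]-P[1]-P[2]
print(np.degrees(np.arctan2(ex[1],ex[0])),np.degrees(np.arctan2(-ey[0],ey[1])))
yaw=np.arctan2(-ey[0],ey[1]);ex=np.array([np.cos(yaw),np.sin(yaw),0]);ey=np.array([-ex[1],ex[0],0])
c[2]=0
print("nut",c-.06*ey,"axle",c+.06*ey)
W=[at_z(T,*t(*p),.084) for p in[(680,205),(568,350)]]
d=W[0]-W[1];print("wing",W,np.linalg.norm(d),np.mean(W,0)); 
a=np.degrees(np.arctan2(d[1],d[0]));print("wing dir",a,"strap dir",np.degrees(yaw)-90)
ax=c+.06*ey+[0,0,.062]
for L in (at_y(ax,ey,S,*s(163,80)),at_y(ax,ey,T,*t(235,108))):
    r=L-ax;print("lever",L,np.linalg.norm(r),np.arctan2(r[2],r@ex))
for p in [(225,195),(290,190)]: print(at_z(T,*p,.11))
E
```

```text
top [[ 0.54   -0.2454  0.014 ]
 [ 0.5184 -0.3832  0.014 ]
 [ 0.4499 -0.3721  0.014 ]
 [ 0.471  -0.2344  0.014 ]]
scene [[ 0.5381 -0.2459  0.014 ]
 [ 0.4475 -0.372   0.014 ]
 [ 0.4686 -0.235   0.014 ]]
c [ 0.49482623 -0.3087673   0.014     ] sceneC [ 0.45806496 -0.30352336  0.014     ]
-9.122868200043253 -8.808103266395557
nut [ 0.48563869 -0.3680597   0.        ] axle [ 0.50401376 -0.2494749   0.        ]
wing [array([ 0.50622887, -0.38451065,  0.084     ]), array([ 0.46383637, -0.35190419,  0.084     ])] 0.05348182757942584 [ 0.48503262 -0.36820742  0.084     ]
wing dir -37.56591730935222 strap dir -98.80810326639556
lever [ 0.51459166 -0.25111397  0.14010555] 0.07883562209034586 1.4345977316542182
lever [ 0.52141178 -0.25217077  0.13414981] 0.0742667707484205 1.3314583783371852
[0.49291396 0.06545776 0.11      ]
[ 0.50718563 -0.07909496  0.11      ]
```

Call:
{"fn": "move_arm", "kwargs": {"increments": [{"dx": 0.91,"dy": 0.66,"rz": 0.71,"claw": 0},{"dx": 0.91,"dy": 0.66,"rz": 0.71},{"dx": 0.91,"dy": 0.66,"rz": 0.71},{"dx": 0.91,"dy": 0.66,"rz": 0.71},{"dx": 0.91,"dy": 0.66,"rz": 0.71},{"dx": 0.91,"dy": 0.66,"rz": 0.71}]}}

```text
invalid input at $.increments[0]: expected keys dx, dy, dz, rx, ry, rz, claw
```

Call:
{"fn": "move_arm", "kwargs": {"increments": [{"dx": 0.91,"dy": 0.66,"rz": 0.71},{"dx": 0.91,"dy": 0.66,"rz": 0.71},{"dx": 0.91,"dy": 0.66,"rz": 0.71},{"dx": 0.91,"dy": 0.66,"rz": 0.71},{"dx": 0.91,"dy": 0.66,"rz": 0.71},{"dx": 0.91,"dy": 0.66,"rz": 0.71}]}}

```text
invalid input at $.increments[0]: expected keys dx, dy, dz, rx, ry, rz, claw
```

Call:
{"fn": "move_arm", "kwargs": {"increments": [{"dx": 0.91,"dy": 0.65,"rz": 0.71},{"dx": 0.91,"dy": 0.65,"rz": 0.71},{"dx": 0.91,"dy": 0.65,"rz": 0.71},{"dx": 0.91,"dy": 0.65,"rz": 0.71},{"dx": 0.91,"dy": 0.65,"rz": 0.71},{"dx": 0.91,"dy": 0.65,"rz": 0.71},{"dx": 0.91,"dy": 0.65,"rz": 0.71}]}}

```text
invalid input at $.increments[0]: expected keys dx, dy, dz, rx, ry, rz, claw
```

Call:
{"fn": "move_arm", "kwargs": {"increments": [{"dx": 0.91,"dy": 0.66,"dz": 0,"rx": 0,"ry": 0,"rz": 0.71,"claw": 0},{"dx": 0.91,"dy": 0.66,"dz": 0,"rx": 0,"ry": 0,"rz": 0.71,"claw": 0},{"dx": 0.91,"dy": 0.66,"dz": 0,"rx": 0,"ry": 0,"rz": 0.71,"claw": 0},{"dx": 0.91,"dy": 0.66,"dz": 0,"rx": 0,"ry": 0,"rz": 0.71,"claw": 0},{"dx": 0.91,"dy": 0.66,"dz": 0,"rx": 0,"ry": 0,"rz": 0.71,"claw": 0},{"dx": 0.91,"dy": 0.66,"dz": 0,"rx": 0,"ry": 0,"rz": 0.71,"claw": 0}]}}

```text
t: 0.7
tool_pos: [0.2664, -0.5253, 0.2224]
tool_rot: [-0.0, 0.878, 0.479, -0.0]
contact_force: [-0.5, 0.3, 0.1]
width: 0.0878
grasp_force: 0.0
```

Call:
{"fn": "move_arm", "kwargs": {"increments": [{"dx": 0.91,"dy": 0.66,"dz": 0,"rx": 0,"ry": 0,"rz": 0.71,"claw": 0},{"dx": 0.91,"dy": 0.66,"dz": 0,"rx": 0,"ry": 0,"rz": 0.71,"claw": 0},{"dx": 0.91,"dy": 0.66,"dz": 0,"rx": 0,"ry": 0,"rz": 0.71,"claw": 0},{"dx": 0.91,"dy": 0.66,"dz": 0,"rx": 0,"ry": 0,"rz": 0.71,"claw": 0},{"dx": 0.91,"dy": 0.66,"dz": 0,"rx": 0,"ry": 0,"rz": 0.71,"claw": 0},{"dx": 0.91,"dy": 0.66,"dz": 0,"rx": 0,"ry": 0,"rz": 0.71,"claw": 0}]}}

```text
t: 1.3
tool_pos: [0.3754, -0.4464, 0.2224]
tool_rot: [-0.0, 0.645, 0.764, 0.0]
contact_force: [-0.9, 0.6, 0.6]
width: 0.088
grasp_force: 0.0
```

Call:
{"fn": "move_arm", "kwargs": {"increments": [{"dx": 0.91,"dy": 0.65,"dz": 0,"rx": 0,"ry": 0,"rz": 0.71,"claw": 0},{"dx": 0.91,"dy": 0.65,"dz": 0,"rx": 0,"ry": 0,"rz": 0.71,"claw": 0},{"dx": 0.91,"dy": 0.65,"dz": 0,"rx": 0,"ry": 0,"rz": 0.71,"claw": 0},{"dx": 0.91,"dy": 0.65,"dz": 0,"rx": 0,"ry": 0,"rz": 0.71,"claw": 0},{"dx": 0.91,"dy": 0.65,"dz": 0,"rx": 0,"ry": 0,"rz": 0.71,"claw": 0},{"dx": 0.91,"dy": 0.65,"dz": 0,"rx": 0,"ry": 0,"rz": 0.71,"claw": 0},{"dx": 0.91,"dy": 0.65,"dz": 0,"rx": 0,"ry": 0,"rz": 0.71,"claw": 0}]}}

```text
t: 2.0
tool_pos: [0.4842, -0.3688, 0.2225]
tool_rot: [-0.0, 0.327, 0.945, 0.0]
contact_force: [-0.4, -0.3, 0.7]
width: 0.0879
grasp_force: 0.0
```

Run:
```python
from bench import monitor, vision
from h import *
import cv2
s=monitor.sense();w,x,y,z=s["tool_rot"];m=R.from_quat([x,y,z,w]).as_matrix()
print(s["t"],s["tool_pos"],m.round(3),np.degrees(np.arctan2(m[1,1],m[0,1])),s["qpos"])
W=vision.camera_info("wrist");print(W)
f=vision.grab_frame("wrist")
w,x,y,z=W["orientation"];Rc=R.from_quat([x,y,z,w])
def pr(p):
    q=Rc.inv().apply(np.array(p)-W["eye"]);return (W["fx"]*q[0]/q[2]+W["cx"],W["fy"]*q[1]/q[2]+W["cy"])
print("nut px",pr([.4853,-.3681,.086]))
cv2.imwrite("pics/w1.png",f)
```

```text
2.0 [ 0.48418697 -0.36883906  0.22252217] [[-0.787  0.617 -0.   ]
 [ 0.617  0.787  0.   ]
 [ 0.     0.    -1.   ]] 51.87001962207855 [-6.70548564e-01  3.99629555e-01  1.66725491e+00  1.14113750e-05
  1.07500669e+00 -1.57585662e+00]
{'fx': 283.95191359453145, 'fy': 283.95191359453145, 'cx': 316.5144126158975, 'cy': 202.01063794419585, 'eye': array([ 0.42396553, -0.32185091,  0.38454889]), 'orientation': array([0.12604547, 0.89033292, 0.43319502, 0.06133444])}
nut px (np.float64(317.8591109954345), np.float64(193.63642366833233))
```

View pics/w1.png

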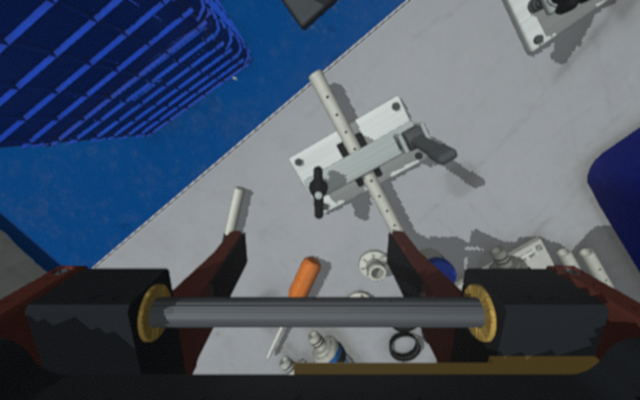

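The wrist view shows the nut at (318,193), as predicted, with its wings vertical in the picture and in line with the finger plane. Next I go down and grip it.

Call:
{"fn": "move_arm", "kwargs": {"increments": [{"dx": 0.005,"dy": 0,"dz": -1,"rx": 0,"ry": 0,"rz": 0,"claw": 0},{"dx": 0.005,"dy": 0,"dz": -1,"rx": 0,"ry": 0,"rz": 0,"claw": 0},{"dx": 0.005,"dy": 0,"dz": -1,"rx": 0,"ry": 0,"rz": 0,"claw": 0},{"dx": 0.005,"dy": 0,"dz": -1,"rx": 0,"ry": 0,"rz": 0,"claw": 0}]}}

```text
t: 2.45
tool_pos: [0.4828, -0.3673, 0.0992]
tool_rot: [-0.003, 0.325, 0.946, 0.001]
contact_force: [-0.3, -0.2, 0.5]
width: 0.0882
grasp_force: 0.0
```

Call:
{"fn": "move_arm", "kwargs": {"increments": [{"dx": 0,"dy": 0,"dz": -0.3,"rx": 0,"ry": 0,"rz": 0,"claw": 0},{"dx": 0,"dy": 0,"dz": -0.3,"rx": 0,"ry": 0,"rz": 0,"claw": 0},{"dx": 0,"dy": 0,"dz": -0.3,"rx": 0,"ry": 0,"rz": 0,"claw": 255},{"dx": 0,"dy": 0,"dz": -0.3,"rx": 0,"ry": 0,"rz": 0,"claw": 255},{"dx": 0,"dy": 0,"dz": -0.3,"rx": 0,"ry": 0,"rz": 0,"claw": 255},{"dx": 0,"dy": 0,"dz": -0.3,"rx": 0,"ry": 0,"rz": 0,"claw": 255},{"dx": 0,"dy": 0,"dz": -0.3,"rx": 0,"ry": 0,"rz": 0,"claw": 255},{"dx": 0,"dy": 0,"dz": -0.3,"rx": 0,"ry": 0,"rz": 0,"claw": 255},{"dx": 0,"dy": 0,"dz": -0.3,"rx": 0,"ry": 0,"rz": 0,"claw": 255},{"dx": 0,"dy": 0,"dz": -0.3,"rx": 0,"ry": 0,"rz": 0,"claw": 255},{"dx": 0,"dy": 0,"dz": -0.3,"rx": 0,"ry": 0,"rz": 0,"claw": 255},{"dx": 0,"dy": 0,"dz": -0.3,"rx": 0,"ry": 0,"rz": 0,"claw": 255}], "squeeze": 20}}

```text
t: 3.65
tool_pos: [0.4854, -0.3682, 0.0666]
tool_rot: [0.0, 0.323, 0.946, 0.0]
contact_force: [14.8, 17.1, -0.9]
width: 0.0114
grasp_force: 11.5
```

Call:
{"fn": "move_arm", "kwargs": {"increments": [{"dx": 0.008,"dy": 0.008,"dz": 0,"rx": 0,"ry": 0,"rz": -0.14,"claw": 255},{"dx": 0.008,"dy": 0.008,"dz": 0,"rx": 0,"ry": 0,"rz": -0.26,"claw": 255},{"dx": 0.008,"dy": 0.008,"dz": 0,"rx": 0,"ry": 0,"rz": -0.38,"claw": 255},{"dx": 0.008,"dy": 0.008,"dz": 0,"rx": 0,"ry": 0,"rz": -0.5,"claw": 255},{"dx": 0.008,"dy": 0.008,"dz": 0,"rx": 0,"ry": 0,"rz": -0.62,"claw": 255},{"dx": 0.008,"dy": 0.008,"dz": 0,"rx": 0,"ry": 0,"rz": -0.74,"claw": 255},{"dx": 0.008,"dy": 0.008,"dz": 0,"rx": 0,"ry": 0,"rz": -0.86,"claw": 255},{"dx": 0.008,"dy": 0.008,"dz": 0,"rx": 0,"ry": 0,"rz": -0.94,"claw": 255},{"dx": 0.008,"dy": 0.008,"dz": 0,"rx": 0,"ry": 0,"rz": -1,"claw": 255},{"dx": 0.008,"dy": 0.008,"dz": 0,"rx": 0,"ry": 0,"rz": -1,"claw": 255},{"dx": 0.008,"dy": 0.008,"dz": 0,"rx": 0,"ry": 0,"rz": -1,"claw": 255}]}}

```text
t: 4.75
tool_pos: [0.4867, -0.3675, 0.0666]
tool_rot: [0.0, 0.752, 0.659, 0.0]
contact_force: [4.9, 1.7, -2.6]
width: 0.011
grasp_force: 20.0
```

The grip held, and the wings turned 60 degrees. I'll release, rise and check.

Call:
{"fn": "move_arm", "kwargs": {"increments": [{"dx": 0,"dy": 0,"dz": 0,"rx": 0,"ry": 0,"rz": 0,"claw": 0},{"dx": 0,"dy": 0,"dz": 0,"rx": 0,"ry": 0,"rz": 0,"claw": 0},{"dx": 0,"dy": 0,"dz": 0,"rx": 0,"ry": 0,"rz": 0,"claw": 0},{"dx": 0,"dy": 0,"dz": 0.1,"rx": 0,"ry": 0,"rz": 0,"claw": 0},{"dx": 0,"dy": 0,"dz": 0.5,"rx": 0,"ry": 0,"rz": 0,"claw": 0},{"dx": 0,"dy": 0,"dz": 1,"rx": 0,"ry": 0,"rz": 0,"claw": 0},{"dx": 0,"dy": 0,"dz": 1,"rx": 0,"ry": 0,"rz": 0,"claw": 0},{"dx": -0.2,"dy": 0,"dz": 1,"rx": 0,"ry": 0,"rz": 0,"claw": 255},{"dx": -0.2,"dy": 0,"dz": 1,"rx": 0,"ry": 0,"rz": 0,"claw": 255},{"dx": -0.23,"dy": 0.2,"dz": 1,"rx": 0,"ry": 0,"rz": 0,"claw": 255},{"dx": -0.23,"dy": 0.6,"dz": 1,"rx": 0,"ry": 0,"rz": 0,"claw": 255},{"dx": -0.23,"dy": 1,"dz": 1,"rx": 0,"ry": 0,"rz": 0,"claw": 255},{"dx": -0.23,"dy": 1,"dz": 1,"rx": 0,"ry": 0,"rz": 0,"claw": 255},{"dx": -0.23,"dy": 1,"dz": 1,"rx": 0,"ry": 0,"rz": 0,"claw": 255}]}}

```text
t: 6.15
tool_pos: [0.459, -0.2469, 0.1867]
tool_rot: [0.0, 0.752, 0.659, -0.0]
contact_force: [0.4, -0.4, -0.5]
width: 0.0145
grasp_force: 0.0
```

Run:
```python
from bench import vision,monitor
import cv2
f=vision.grab_frame("scene");t=vision.grab_frame("top")
s=monitor.sense();print(s["tool_pos"],s["width"],s["qpos"])
a=cv2.resize(f[120:250,300:440],None,fx=3.5,fy=3.5,interpolation=cv2.INTER_CUBIC)
b=cv2.resize(t[170:240,340:440],None,fx=3,fy=3,interpolation=cv2.INTER_CUBIC)
c=cv2.copyMakeBorder(b,0,a.shape[0]-b.shape[0],0,0,cv2.BORDER_CONSTANT)
cv2.imwrite("pics/c2.png",cv2.hconcat([a,c]))
```

```text
[ 0.45916139 -0.2484427   0.18677483] 0.006282584014573545 [-5.18637463e-01  3.20866686e-01  1.88585104e+00 -2.66333864e-04
  9.34064522e-01 -3.84720528e-01]
```

View pics/c2.png

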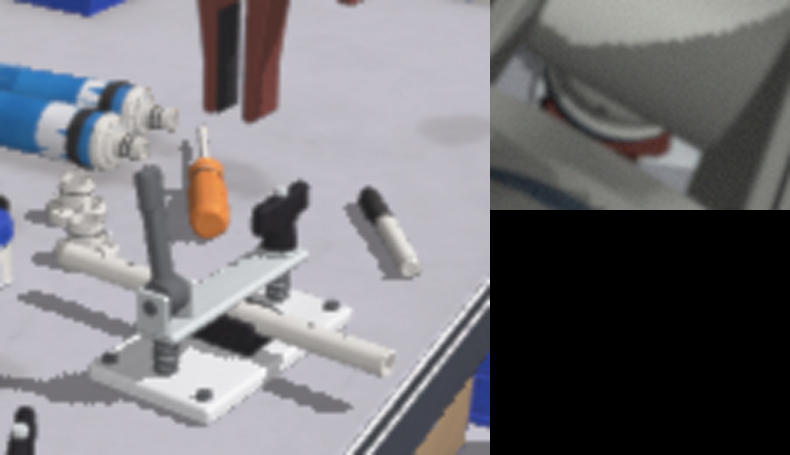

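The scene crop shows the wings parallel to the strap, from (258,222) to (303,192), and the lever still upright with its tip at (150,175). Now I'll push the lever along its arc.

Call:
{"fn": "move_arm", "kwargs": {"increments": [{"dx": 0,"dy": 0.044,"dz": -0.3,"rx": 0,"ry": 0,"rz": 0,"claw": 255},{"dx": 0,"dy": 0.044,"dz": -0.556,"rx": 0,"ry": 0,"rz": 0,"claw": 255},{"dx": 0.1,"dy": 0.03,"dz": -0.556,"rx": 0,"ry": 0,"rz": 0,"claw": 255},{"dx": 0.206,"dy": 0.012,"dz": -0.556,"rx": 0,"ry": 0,"rz": 0,"claw": 255},{"dx": 0.27,"dy": 0.002,"dz": -0.556,"rx": 0,"ry": 0,"rz": 0,"claw": 255},{"dx": 0.33,"dy": -0.008,"dz": -0.556,"rx": 0,"ry": 0,"rz": 0,"claw": 255},{"dx": 0.37,"dy": -0.014,"dz": -0.556,"rx": 0,"ry": 0,"rz": 0,"claw": 255},{"dx": 0.412,"dy": -0.02,"dz": -0.558,"rx": 0,"ry": 0,"rz": 0,"claw": 255},{"dx": 0.48,"dy": -0.031,"dz": -0.588,"rx": 0,"ry": 0,"rz": 0,"claw": 255},{"dx": 0.547,"dy": -0.042,"dz": -0.622,"rx": 0,"ry": 0,"rz": 0,"claw": 255},{"dx": 0.605,"dy": -0.05,"dz": -0.67,"rx": 0,"ry": 0,"rz": 0,"claw": 255},{"dx": 0.657,"dy": -0.059,"dz": -0.7225,"rx": 0,"ry": 0,"rz": 0,"claw": 255},{"dx": 0.657,"dy": -0.059,"dz": -0.7225,"rx": 0,"ry": 0,"rz": 0,"claw": 255}]}}

```text
t: 7.55
tool_pos: [0.5386, -0.2547, 0.0992]
tool_rot: [0.0, 0.753, 0.658, 0.0]
contact_force: [-0.2, -0.1, -1.0]
width: 0.0006
grasp_force: 0.0
```

Run:
```python
from bench import vision,monitor
import cv2
f=vision.grab_frame("scene")
cv2.imwrite("pics/c3.png",cv2.resize(f[120:250,300:440],None,fx=4,fy=4,interpolation=cv2.INTER_CUBIC))
```

```text
(no output)
```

View pics/c3.png

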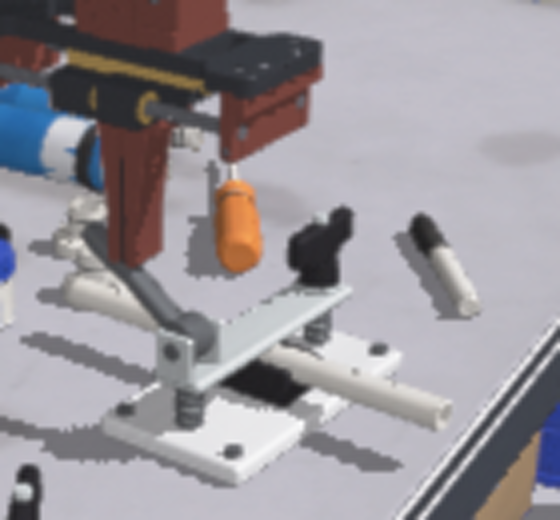

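The lever is half down at (140,285) and the fingertips are on it. I'll finish the arc.

Call:
{"fn": "move_arm", "kwargs": {"increments": [{"dx": 0.04,"dy": -0.006,"dz": -0.06,"rx": 0,"ry": 0,"rz": 0,"claw": 255},{"dx": 0.075,"dy": -0.012,"dz": -0.129,"rx": 0,"ry": 0,"rz": 0,"claw": 255},{"dx": 0.095,"dy": -0.015,"dz": -0.2,"rx": 0,"ry": 0,"rz": 0,"claw": 255},{"dx": 0.109,"dy": -0.017,"dz": -0.255,"rx": 0,"ry": 0,"rz": 0,"claw": 255},{"dx": 0.109,"dy": -0.017,"dz": -0.275,"rx": 0,"ry": 0,"rz": 0,"claw": 255},{"dx": 0.109,"dy": -0.017,"dz": -0.285,"rx": 0,"ry": 0,"rz": 0,"claw": 255},{"dx": 0.109,"dy": -0.017,"dz": -0.285,"rx": 0,"ry": 0,"rz": 0,"claw": 255}]}}

```text
t: 8.3
tool_pos: [0.5511, -0.2569, 0.0665]
tool_rot: [0.001, 0.753, 0.658, 0.0]
contact_force: [0.5, 0.9, 10.1]
width: 0.0003
grasp_force: 4.8
```

Call:
{"fn": "move_arm", "kwargs": {"increments": [{"dx": 0,"dy": 0,"dz": -0.01,"rx": 0,"ry": 0,"rz": 0,"claw": 255},{"dx": 0,"dy": 0,"dz": -0.01,"rx": 0,"ry": 0,"rz": 0,"claw": 255},{"dx": 0,"dy": 0,"dz": 0.3,"rx": 0,"ry": 0,"rz": 0,"claw": 255},{"dx": 0,"dy": 0,"dz": 0.7,"rx": 0,"ry": 0,"rz": 0,"claw": 255},{"dx": -0.1,"dy": 0,"dz": 1,"rx": 0,"ry": 0,"rz": 0,"claw": 255},{"dx": -0.2,"dy": 0,"dz": 1,"rx": 0,"ry": 0,"rz": 0,"claw": 255},{"dx": -0.2,"dy": 0,"dz": 1,"rx": 0,"ry": 0,"rz": 0,"claw": 255},{"dx": -0.2,"dy": 0,"dz": 1,"rx": 0,"ry": 0,"rz": 0,"claw": 255}]}}

```text
t: 9.1
tool_pos: [0.5252, -0.2563, 0.1842]
tool_rot: [-0.001, 0.753, 0.658, -0.001]
contact_force: [0.4, -0.4, 0.2]
width: 0.0008
grasp_force: 0.0
```

Run:
```python
from bench import vision,monitor
import cv2
f=vision.grab_frame("scene");print(monitor.sense()["contact_force"])
cv2.imwrite("pics/c4.png",cv2.resize(f[120:250,300:440],None,fx=4,fy=4,interpolation=cv2.INTER_CUBIC))
```

```text
[-0.52802065 -0.35969448  0.67146179]
```

View pics/c4.png

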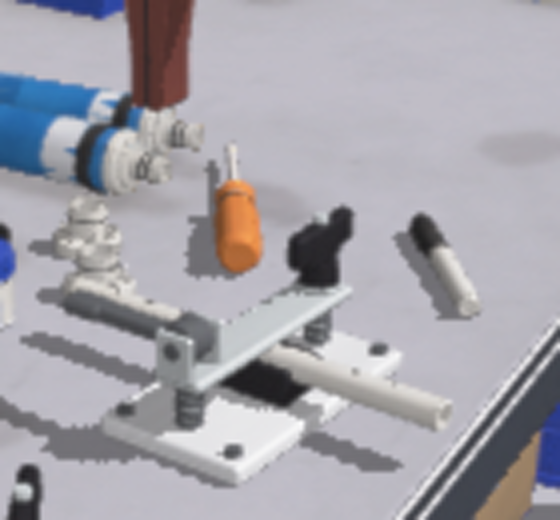

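The lever now lies level, from (190,330) to (70,300) and parallel to the tube. The wings are in line with the strap, and the arm is clear of everything.

```bash
python3 -c "
from bench import job
print(job.sign_off())"
```

```text
the job is handed in; nothing more can be done
None
```

I handed the job in at about 9 s: the wing nut is in line with the strap, the tube clamp's lever is fully closed, the empty clamp's lever was never approached, and the arm is clear; no verdict was shown.

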